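# Hang a pigment sample carrier on the rail and take a contact colour reading

## Robot

A 7-joint arm with a two-finger parallel gripper is mounted at the origin on the work surface. World frame = base frame: x ahead of the robot, y to its left, z up, the work surface at z = 0. Lengths are in m, angles in rad, forces in N, time in s.
With the tool pointing down it reaches from about 0.35 to 0.9 m from the base axis. Payload 19.9 kg.
Tool frame: the origin (TCP) lies between the finger pads; the fingertips stand 19 mm ahead of it and the grasp point (between the pads) is the TCP; z points along the fingers, y is the direction in which the jaws open and shut (so a half turn about z gives the same grasp; the last joint's range is limited). The gripper opens to 94 mm and grips with 3 to 60 N. Pads are 16 mm wide; open, the fingers measure 119 mm over their backs; the gripper's body (75 mm by 177 mm) begins 78 mm behind the grasp point.
Start: joints at [1.167, 0.417, -0.01, 1.614, 0.005, 1.111, -0.053], TCP at [0.222, -0.584, 0.224] pointing down, gripper open.
Joint ranges: [-2.81, 2.81], [-0.39, 2.02], [-1.27, 1.25], [0.06, 2.57], [-1.19, 4.33], [0.19, 2], [-2.82, 2.82]. Speed limits (rad/s): [1.89, 1.89, 2.39, 2.39, 3.01, 3.01, 3.01].

## Interface

Orientations are given as a 3x3 rotation matrix whose columns are the frame's x, y, z axes.
In Python, from rig import robot gives the robot as it stands. Calls block until the motion is done:
- robot.move_ptp(position, orientation): joint-space move of the TCP to a pose.
- robot.move_linear(position, velocity=0.15, frame=None, threshold=None): straight line of the TCP; frame=None keeps the orientation; velocity is the mean speed in m/s. With threshold (N) it stops when the force on the tool has changed by that much, and returns True; else False.
- robot.goto_joints(angles): joint-space move.
- robot.gripper_to(opening): finger opening in m; the grip force is fixed at half the most; returns when the fingers have stopped.
- robot.pause(seconds).
- robot.ik(position, orientation): joint angles nearest the present ones, or None.
- robot.get_state(): the state.
- robot.grab_frame(name): name is "scene" or "side" or "wrist"; returns the picture (384x512x3 uint8, red, green, blue); there is no depth.
- robot.camera_info(name): a dict with "fx", "fy", "cx", "cy" (pixels), "rvec" (rotation vector, rad) and "tvec" (3), from world to camera coordinates, as OpenCV has them. Camera axes: x right, y down, z forward; pixel columns grow to the right and rows downward; lengths in m; the calibration is good to about 2 mm. A picture is of the moment at which its call begins: read the wrist's pose just before it. camera_info takes no time and is no camera call; for the wrist camera it gives the pose at the moment of the call.
A pose or a line that the arm cannot do raises robot.PlanningError and nothing moves.
- robot.sign_off(): hands the job in, once; it reports no verdict.
The state is a dict: "time": time; "qpos": joint angles; "joint_vel": joint speeds; "effort": joint torques, N m; "ee_pos": TCP position; "tool_rot": TCP orientation; "force": force on the tool from outside, world axes, zero at the start; "moment": the same for the moment, N m; "opening": finger opening in m.
Only numpy, scipy, OpenCV 4.12 (cv2) and the standard library are available. Lean on these libraries where they do the work, as an engineer would, in place of code of your own. Each camera call takes 0.05 s, during which the arm holds its last target.

## Task

Pick up the grey sample carrier, hook it over the rail at the green band with its low edge towards the robot, and slide it along the rail, without lifting it off, until its black centre line is within the narrow red band. Then take the yellow colour probe out of its stand and hold its spring nose gently on the blue pigment disc, the probe square to the sloping face and the nose pushed in about half way; do not knock over or shift the jars and bottles. Finish while holding the probe pressed there: do not let go.

Things in the scene. Friction and masses are not known exactly. Their poses are not given: they have to be found in the camera images.
- rail: Fixed straight aluminium bar 20 mm wide (x), 300 mm long (along its y), top 60 mm above the table, upper 3 mm of its long edges chamfered, on a dark foot plate 70 x 320 x 8 mm. Origin: centre of the underside, on the table. Its -x side faces the robot. Turned by up to about 14 degrees.
- green_band: Green paint, 60 mm long, round the bar near one end or nearer the middle: where the carrier is to be hooked on (its black line over the green). Origin on the table under the bar's centre line, at the middle of the band.
- red_band: Red paint, 14 mm long, round the bar and across the foot plate: the mark to which the carrier is slid. At least 110 mm from the green band, on either side of it. Origin on the table under the bar's centre line, at the middle of the band.
- carrier: Grey saddle, 0.3 kg, 50 mm deep (x), 46 wide (y; grip these flat sides), 61 high at the low (-x) edge, 79 at the high; white top slopes 20 deg. Slot below, along y, 25 mm wide, 30 high, between 6 mm legs, goes over the bar; hooked on, its roof rests on the bar top, feet 30 mm above the table. Origin: centre of underside, at the feet; z up. Black 3 mm line on front, top and back marks y = 0.
- spot (a point): Centre of the blue pigment disc (22 mm diameter) on the carrier's sloping face: at x = -13, y = 0, z = +65 mm in the carrier's frame. The z axis here is the outward normal of the face (tilted 20 degrees from carrier z towards carrier -x), y is the carrier's y.
- stand: Fixed grey block 70 x 70 x 60 mm with an upright 27 mm hole right through its middle, in which the probe stands. Origin: centre of the underside, on the table.
- probe: Yellow probe, loose, 0.17 kg, upright in the stand, nose down. Origin: on its axis at the lower end of the 22 mm steel barrel, 25 mm above the table at the start; z up the axis. Black collar, 36 mm diameter, z = 35 to 41 mm, rests on the stand top; square grip 28 x 28 mm (flats facing x and y) z = 41 to 101; black cap to 107. Lift over 65 mm to clear the stand.
- nose_tip (a point): Tip of the probe's black spring nose (10 mm diameter, domed end), on the probe's axis, 12 mm below the probe's origin when not pressed.
- nose (a joint): How far the spring nose is pushed into the probe, m: 0 free, 0.010 fully in (hard stop). It takes about 1.5 N to start it moving, 3 N at half way (0.005), 4.5 N at 0.010.
- jar0: Bystander: clear pigment jar, 43 mm diameter, 64 mm high, red-brown contents. Origin: centre of the underside.
- jar1: Bystander: pigment jar as jar0, yellow contents.
- jar2: Bystander: pigment jar as jar0, blue contents.
- jar3: Bystander: pigment jar as jar0, brown contents.
- bottle0: Bystander: clear bottle with blue cap, 70 mm diameter, 130 mm high. Origin: centre of the underside.
- bottle1: Bystander: amber bottle with white cap, 80 mm diameter, 160 mm high. Origin: centre of the underside.
Not all that is in view belongs to the job. Leave any purple look-alike of the probe alone.

How it is judged:
By the outcome, as a careful person would: the job done as asked, in the order asked, and still so for the second after the job is handed in, while the arm keeps its last pose, push and grip.
It also fails if it takes over 59 s, if anything falls off the work surface, if the arm or the gripper's body presses on something with over 40 N, if the wrist force passes 120 N, or if a joint passes its speed limit or range.

## Working session

There is one attempt and no reset: what is moved stays moved. The work goes in short steps, each a Python script; the robot and the scene stay as the last script left them, time stands still between calls to the robot, and variables do not carry over. Pictures are saved under pics/ and viewed, and the job is handed in when it is done.

```bash
mkdir -p pics; ls; python3 - <<'E'
from rig import robot
import cv2
for n in ["scene","side","wrist"]:
    im=robot.grab_frame(n); cv2.imwrite(f"pics/{n}0.png",im[:,:,::-1]); print(n,robot.camera_info(n))
print(robot.get_state())
E
```

```text
pics
scene {'fx': 348.94506680344665, 'fy': 348.94506680344665, 'cx': 248.69037056713825, 'cy': 193.2431505369428, 'rvec': array([ 1.82454919,  1.32519744, -0.73799744]), 'tvec': array([-0.15735456, -0.25800308,  1.38411028])}
side {'fx': 369.84114697594026, 'fy': 369.84114697594026, 'cx': 253.79751121412636, 'cy': 187.23628418480638, 'rvec': array([ 2.16634998, -0.36535587,  0.18744211]), 'tvec': array([-0.58303363,  0.18366294,  0.84882815])}
wrist {'fx': 282.9988040104449, 'fy': 282.9988040104449, 'cx': 252.35785058674557, 'cy': 188.4681649021982, 'rvec': array([-2.40017261,  1.65625219,  0.22132347]), 'tvec': array([-0.62428952, -0.02642066,  0.39191245])}
{'time': 0.15, 'qpos': array([ 1.16651361,  0.41784253, -0.01033325,  1.61402046,  0.00468034,
        1.11069229, -0.05300092]), 'joint_vel': array([-1.15212683e-03, -2.65955133e-03,  1.17999156e-03, -4.45337727e-05,
       -9.58785880e-04, -1.55610811e-03,  1.82216399e-03]), 'effort': array([-8.63679202e-05, -8.51534271e+01,  6.38880227e-01, -4.26130271e+01,
       -4.88067116e-02,  1.73098210e-02, -3.87001808e-05]), 'ee_pos': array([ 0.22171915, -0.58406563,  0.22397178]), 'tool_rot': array([[ 9.34903830e-01,  3.54900952e-01, -3.77786675e-04],
       [ 3.54901150e-01, -9.34903437e-01,  8.59061626e-04],
       [-4.83122711e-05, -9.37216930e-04, -9.99999560e-01]]), 'force': array([ 0.43035655, -0.78574304,  0.18592011]), 'moment': array([-0.03738263, -0.0365153 , -0.03206062]), 'opening': 0.09396776894435545}
```

View pics/scene0.png

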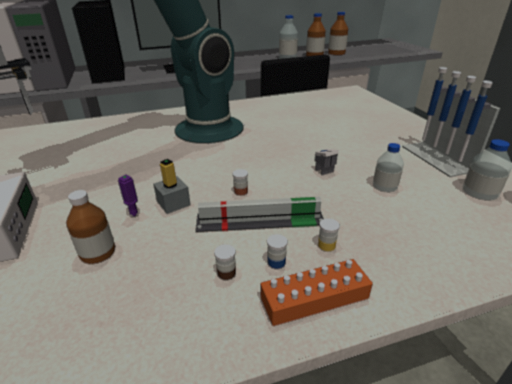

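View pics/side0.png

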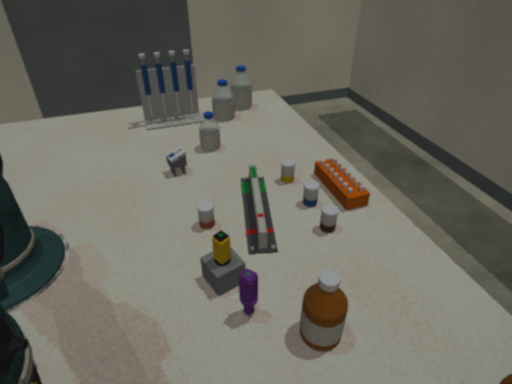

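View pics/wrist0.png

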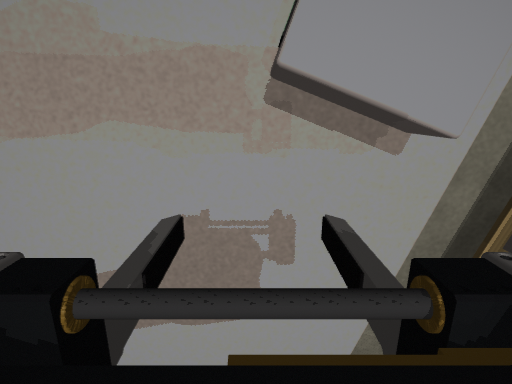

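The scene view shows the carrier at (326,160), the rail from (198,215) to (322,212) with red at (224,213) and green at (304,210), the yellow probe in its stand at (168,173), and the purple look-alike at (128,192). Next I'll build helpers and enlarge.

```bash
cat > h.py <<'E'
import numpy as np, cv2
from rig import robot
def cam(n):
    c=robot.camera_info(n); R=cv2.Rodrigues(c["rvec"])[0]; return c,R,np.array(c["tvec"])
def ray(n,uv,C=None):
    c,R,t=C or cam(n); d=np.array([(uv[0]-c["cx"])/c["fx"],(uv[1]-c["cy"])/c["fy"],1.])
    return -R.T@t, R.T@d
def onz(n,uv,z,C=None):
    o,d=ray(n,uv,C); return o+d*(z-o[2])/d[2]
def proj(n,P,C=None):
    c,R,t=C or cam(n); p=R@np.asarray(P,float)+t; return np.array([c["fx"]*p[0]/p[2]+c["cx"],c["fy"]*p[1]/p[2]+c["cy"]])
def tri(l):
    A=np.zeros((3,3));b=np.zeros(3)
    for (o,d) in l:
        d=d/np.linalg.norm(d);M=np.eye(3)-np.outer(d,d);A+=M;b+=M@o
    return np.linalg.solve(A,b)
def crop(im,x0,y0,x1,y1,k,name):
    cv2.imwrite("pics/"+name,cv2.resize(im[y0:y1,x0:x1],None,fx=k,fy=k,interpolation=cv2.INTER_CUBIC))
E
python3 - <<'E'
from h import *
s=cv2.imread("pics/scene0.png"); d=cv2.imread("pics/side0.png")
crop(s,110,140,350,280,3.3,"s_crop.png"); crop(d,150,140,350,320,3.3,"d_crop.png")
for n,im in (("scene",s),("side",d)):
    hsv=cv2.cvtColor(im,cv2.COLOR_BGR2HSV)
    for nm,lo,hi in (("green",(45,120,30),(80,255,255)),("red",(0,170,60),(4,255,255)),("yellow",(20,150,60),(32,255,255)),("purple",(125,100,20),(155,255,255))):
        m=cv2.inRange(hsv,lo,hi)
        _,_,st,c=cv2.connectedComponentsWithStats(m)
        print(n,nm,[(list(a),b.round(1)) for a,b in zip(st[1:],c[1:]) if a[4]>12])
print("carrier", onz("scene",(326,172),0),onz("side",(177,174),0))
print("ends",[onz("scene",p,0.0).round(3) for p in((196,229),(323,223))],[onz("side",p,0.0).round(3) for p in((248,251),(276,249),(242,177),(268,178))])
E
```

```text
scene green [([np.int32(32), np.int32(15), np.int32(9), np.int32(6), np.int32(16)], array([36.4, 16.7])), ([np.int32(292), np.int32(198), np.int32(23), np.int32(2), np.int32(30)], array([303. , 198.5])), ([np.int32(291), np.int32(203), np.int32(25), np.int32(23), np.int32(485)], array([302.9, 214.4]))]
scene red [([np.int32(222), np.int32(208), np.int32(4), np.int32(9), np.int32(36)], array([223.5, 212. ])), ([np.int32(222), np.int32(219), np.int32(6), np.int32(11), np.int32(55)], array([224.4, 224.4]))]
scene yellow [([np.int32(161), np.int32(163), np.int32(15), np.int32(24), np.int32(255)], array([168.3, 174.1])), ([np.int32(319), np.int32(241), np.int32(16), np.int32(10), np.int32(99)], array([326.2, 245.9]))]
scene purple [([np.int32(119), np.int32(175), np.int32(18), np.int32(41), np.int32(421)], array([128.4, 193.2]))]
side green [([np.int32(251), np.int32(167), np.int32(5), np.int32(10), np.int32(36)], array([253. , 171.8])), ([np.int32(242), np.int32(181), np.int32(9), np.int32(12), np.int32(91)], array([246. , 186.6])), ([np.int32(260), np.int32(181), np.int32(5), np.int32(1
[... 239 characters left out ...]
.])), ([np.int32(247), np.int32(230), np.int32(9), np.int32(4), np.int32(30)], array([250.8, 231.3]))]
side yellow [([np.int32(282), np.int32(176), np.int32(11), np.int32(7), np.int32(57)], array([286.8, 178.9])), ([np.int32(213), np.int32(237), np.int32(17), np.int32(27), np.int32(353)], array([221.4, 250. ]))]
side purple [([np.int32(239), np.int32(269), np.int32(18), np.int32(45), np.int32(593)], array([248.1, 290. ]))]
carrier [0.4633146  0.27054996 0.        ] [0.44947155 0.25436407 0.        ]
ends [array([ 0.607, -0.161,  0.   ]), array([0.687, 0.145, 0.   ])] [array([ 0.555, -0.138,  0.   ]), array([ 0.621, -0.154,  0.   ]), array([0.638, 0.171, 0.   ]), array([0.712, 0.139, 0.   ])]
```

View pics/s_crop.png

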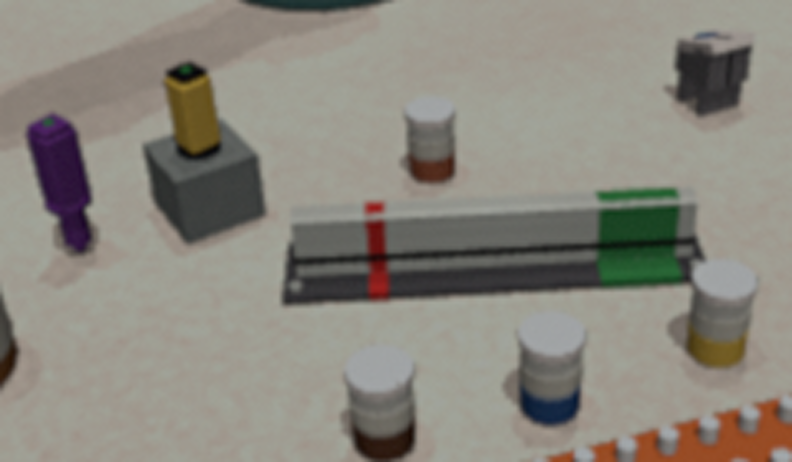

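View pics/d_crop.png

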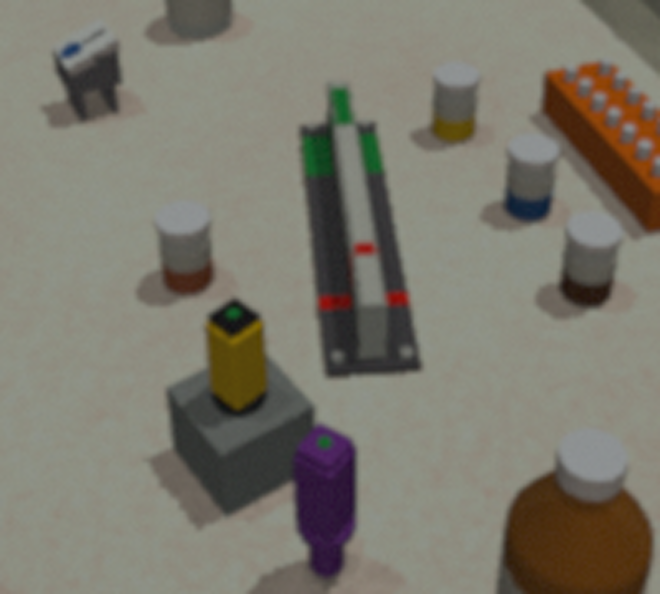

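Both crops agree: the yellow square-gripped probe is in the grey stand, at scene (168,174) and side (221,250). The purple one at scene (128,193) stands on the bench and is the look-alike. Green is at the far (+y) end and red near the -y end. The carrier's blue disc faces left (robot side) in the side view. Next, wrist close-ups.

```bash
python3 - <<'E'
from h import *
s=robot.get_state();R=s["tool_rot"];c,Rc,t=cam("wrist")
print("cam in tool",R.T@(-Rc.T@t-s["ee_pos"]),"\n",(R.T@Rc.T).round(3))
# rough positions
print("probe cap top", tri([ray("scene",(166,161)),ray("side",(221,236))]))
print("carrier disc-ish", tri([ray("scene",(325,151)),ray("side",(173,154))]))
th=0.25
for yaw in (0.,):
    Rt=np.array([[1,0,0],[0,-1,0],[0,0,-1.]])
    for p in ([0.40,0.26,0.32],[0.62,0,0.3],[0.45,-0.2,0.3]): print(p,robot.ik(p,Rt))
E
```

```text
cam in tool [ 0.07685311 -0.00027252 -0.16071786] 
 [[-0.    -0.965 -0.261]
 [ 1.    -0.     0.   ]
 [-0.    -0.261  0.965]]
probe cap top [ 0.47679976 -0.20088152  0.12978389]
carrier disc-ish [0.4474884  0.26841864 0.06510747]
[0.4, 0.26, 0.32] [-0.97298382  0.06012731  0.34944855  1.85203052 -0.021807    1.23313517
 -2.18768777]
[0.62, 0, 0.3] [ 0.29912933  0.38641405 -0.46810066  1.52180998  0.17865668  1.27597535
 -1.76205849]
[0.45, -0.2, 0.3] [ 0.57393886  0.11757623 -0.23725817  1.83218055  0.02964111  1.19525057
 -1.24341229]
```

```bash
python3 - <<'E'
from h import *
Rt=np.array([[1,0,0],[0,-1,0],[0,0,-1.]])
robot.move_ptp([0.46,0.26,0.22],Rt)
np.savez("w1",**robot.camera_info("wrist"))
im=robot.grab_frame("wrist"); cv2.imwrite("pics/w1.png",im[:,:,::-1]); print(robot.get_state()["time"],robot.get_state()["qpos"])
E
```

```text
3.275 [ 0.32483488  0.4784467  -1.14887769  1.83194681  0.47895161  1.1469857
 -2.55981207]
```

View pics/w1.png

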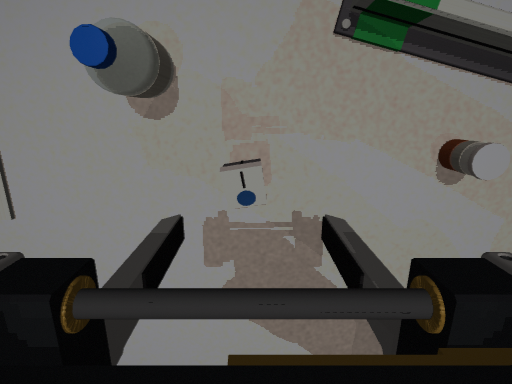

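```bash
python3 - <<'E'
from h import *
im=cv2.imread("pics/w1.png"); crop(im,200,140,300,230,7,"w1c.png")
b=im[140:230,200:300]
print("blue", end="")
hsv=cv2.cvtColor(im,cv2.COLOR_BGR2HSV);m=cv2.inRange(hsv,(100,150,40),(125,255,255));m[:120]=0
_,_,st,c=cv2.connectedComponentsWithStats(m);print(st[1:],c[1:])
E
```

```text
blue[[237 191  18  14 199]] [[245.82914573 197.60301508]]
```

View pics/w1c.png

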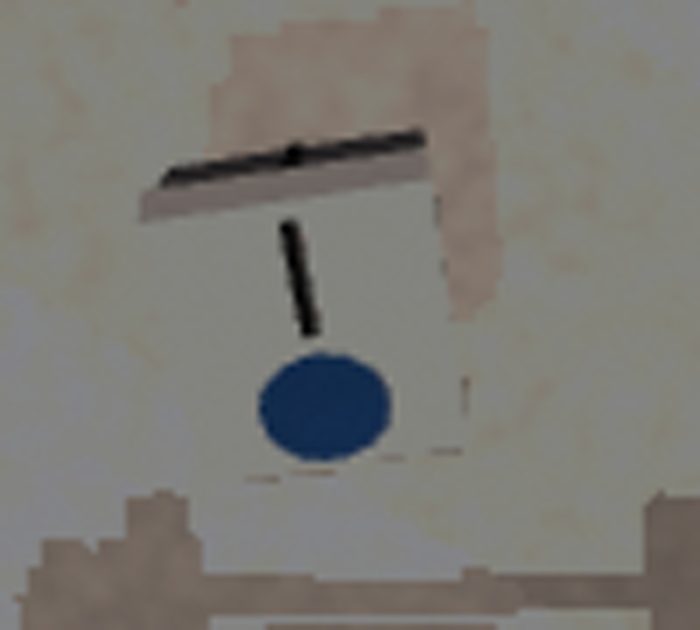

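```bash
python3 - <<'E'
from h import *
z=np.load("w1.npz");c={k:z[k] for k in z};C=(c,cv2.Rodrigues(c["rvec"])[0],c["tvec"])
P0=onz("wrist",(245.83,197.6),0.065,C)
for uv in [(241,172.1),(244.3,187.9)]:
    h=.065
    for i in range(20):
        P=onz("wrist",uv,h,C); h=.065+.364*np.linalg.norm((P-P0)[:2])
    d=(P-P0); print(P.round(4),d[:2],np.degrees(np.arctan2(d[1],d[0])),np.linalg.norm(d))
print(P0)
# ridge ends at z=.079
a=onz("wrist",(200+140/7,140+218/7),.079,C);b=onz("wrist",(200+430/7,140+179/7),.079,C);print(a,b,np.linalg.norm(a-b),np.degrees(np.arctan2((a-b)[1],(a-b)[0]))-90)
a=onz("wrist",(200+438/7,140+190/7),.079,C);b=onz("wrist",(200+470/7,140+455/7),.061,C);print(a,b,np.linalg.norm(a-b),np.degrees(np.arctan2((a-b)[1],(a-b)[0])))
print("side/scene disc",proj("scene",P0),proj("side",P0))
E
```

```text
[0.4734 0.2725 0.0771] [0.03285681 0.00479031] 8.294904580799276 0.03533548374100496
[0.4535 0.2692 0.0698] [0.01298745 0.00154535] 6.785612473954728 0.013918587069023292
[0.44055523 0.26766253 0.065     ]
[0.47489868 0.29516955 0.079     ] [0.48098415 0.25022045 0.079     ] 0.04535916578974028 7.710153451098364
[0.47925892 0.24897106 0.079     ] [0.43010843 0.24248494 0.061     ] 0.05274315151910823 7.517568003956572
side/scene disc [323.71686687 150.04890863] [170.79714508 154.57665336]
```

```bash
python3 - <<'E'
from h import *
Rt=np.array([[1,0,0],[0,-1,0],[0,0,-1.]])
robot.move_ptp([0.56,0.02,0.33],Rt)
np.savez("w2",**robot.camera_info("wrist"))
im=robot.grab_frame("wrist")[:,:,::-1]; cv2.imwrite("pics/w2.png",im); crop(im,0,0,512,250,1.56,"w2c.png");print(robot.get_state()["time"],robot.get_state()["qpos"])
E
```

```text
4.4167 [ 0.79161969  0.43375709 -1.18027713  1.61500943  0.40756238  1.36993725
 -2.00796489]
```

View pics/w2c.png

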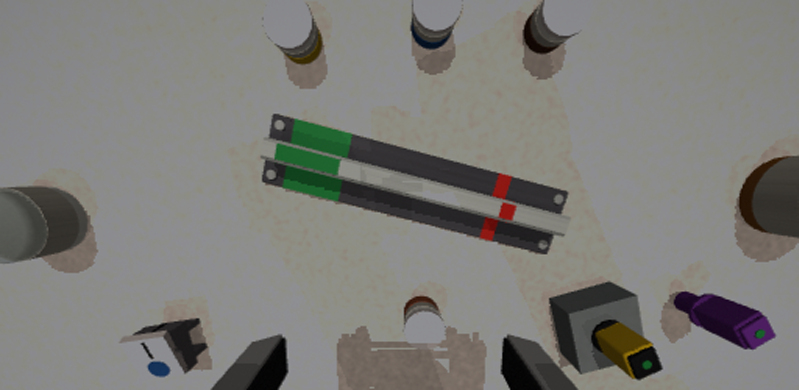

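Wrist view: the whole rail with green on the left (+y) and red on the right. jar0 lies between the rail and the robot, and the probe/stand are at lower right.

```bash
python3 - <<'E'
from h import *
im=cv2.imread("pics/w2.png");crop(im,160,65,380,170,3.6,"w2r.png")
z=np.load("w2.npz");c={k:z[k] for k in z};C=(c,cv2.Rodrigues(c["rvec"])[0],c["tvec"])
hsv=cv2.cvtColor(im,cv2.COLOR_BGR2HSV)
for nm,lo,hi in (("green",(45,100,30),(80,255,255)),("red",(0,150,60),(6,255,255)),("red2",(174,150,60),(180,255,255))):
    m=cv2.inRange(hsv,lo,hi);m[:60]=0;m[175:]=0
    _,l,st,ce=cv2.connectedComponentsWithStats(m)
    for i in range(1,len(st)):
        if st[i,4]>25:
            r=cv2.minAreaRect(np.argwhere(l==i)[:,::-1].astype(np.float32))
            print(nm,st[i],r,onz("wrist",r[0],.06,C).round(4),onz("wrist",r[0],.008,C).round(4))
E
```

```text
green [186  76  40  25 599] ((205.51425170898438, 88.34587097167969), (38.22489547729492, 15.982177734375), 14.743562698364258) [0.6687 0.0893 0.06  ] [0.6726 0.0975 0.008 ]
green [176  92  42  20 424] ((196.35296630859375, 101.58824920654297), (41.71612548828125, 10.186494827270508), 14.03624439239502) [0.6504 0.1034 0.06  ] [0.6521 0.1133 0.008 ]
green [181 106  38  23 534] ((199.7353057861328, 117.05883026123047), (37.350486755371094, 14.309600830078125), 14.03624439239502) [0.6286 0.0995 0.06  ] [0.6277 0.1089 0.008 ]
red [316 111  12  17 131] ((321.35003662109375, 118.95001220703125), (8.221921920776367, 15.495159149169922), 18.434947967529297) [ 0.6262 -0.08    0.06  ] [ 0.6249 -0.0923  0.008 ]
red [320 130  11  11  87] ((324.7059326171875, 135.17649841308594), (8.731282234191895, 9.701424598693848), 14.03624439239502) [ 0.6025 -0.0865  0.06  ] [ 0.5985 -0.0997  0.008 ]
red [308 139  12  15 117] ((312.9000244140625, 146.3000030517578), (8.22192096710205, 13.914020538330078), 18.434947967529297) [ 0.5859 -0.0698  0.06  ] [ 0.5798 -0.0809  0.008 ]
```

View pics/w2r.png

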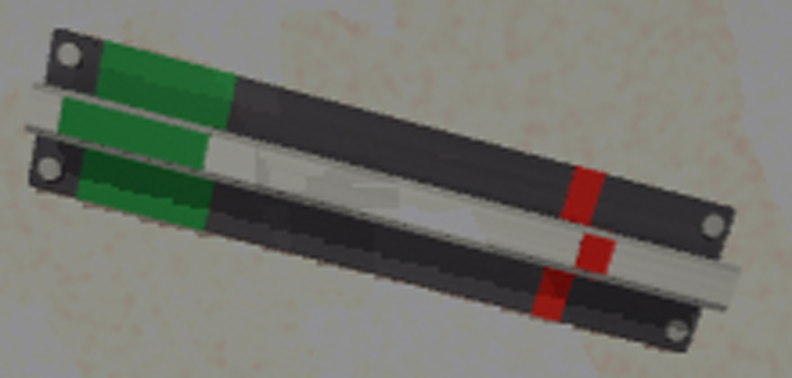

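```bash
cat >> h.py <<'E'
def Rz(a): a=np.radians(a); return np.array([[np.cos(a),-np.sin(a),0],[np.sin(a),np.cos(a),0],[0,0,1.]])
DOWN=np.array([[1,0,0],[0,-1,0],[0,0,-1.]])
CAR=np.array([0.4534,0.2694,0]); CY=7.6
GRN=np.array([0.6503,0.1034,0]); RED=np.array([0.6025,-0.0866,0]); RY=-14.2
E
python3 - <<'E'
from h import *
z=np.load("w2.npz");c={k:z[k] for k in z};C=(c,cv2.Rodrigues(c["rvec"])[0],c["tvec"])
for f in (0,180):
    for n,p,y in (("car",CAR,CY),("grn",GRN,RY),("red",RED,RY)):
        for zz in(.056,.086,.16): print(f,n,zz,robot.ik(p+[0,0,zz],Rz(y+f)@DOWN))
print("jar0 top",onz("wrist",(424/1.56,325/1.56),.064,C),"base",onz("wrist",(421/1.56,302/1.56),0,C))
print("probe cap",onz("wrist",(647/1.56,365/1.56),.132,C), "purple", onz("wrist",(760/1.56,334/1.56),.1,C))
E
```

```text
0 car 0.056 [ 0.09157218  0.65133537 -0.87828085  1.96017409  0.67011535  0.84998133
 -2.59275668]
0 car 0.086 [ 0.13745422  0.61880262 -0.9397609   1.94562984  0.63720932  0.90626131
 -2.56855258]
0 car 0.16 [ 0.23382791  0.53637316 -1.0635711   1.89343967  0.54517587  1.03797069
 -2.50005019]
0 grn 0.056 [ 0.35591035  0.83203113 -0.83816487  1.61997535  0.70323251  1.01576505
 -2.5254182 ]
0 grn 0.086 [ 0.371603    0.79844232 -0.8654677   1.60710128  0.67560023  1.05942992
 -2.50734913]
0 grn 0.16 [ 0.40465594  0.72194358 -0.92557295  1.55925879  0.61023825  1.17154218
 -2.46334678]
0 red 0.056 [ 0.69854627  0.76208551 -0.84787705  1.7549012   0.68980785  0.9502446
 -2.25417671]
0 red 0.086 [ 0.72080143  0.72676009 -0.88182106  1.74167748  0.65725172  0.99636832
 -2.23175234]
0 red 0.16 [ 0.76944334  0.64513998 -0.95564767  1.69295516  0.57925158  1.1132118
 -2.17719102]
180 car 0.056 [ 0.22421518  0.77288349 -1.08746901  1.95669971  0.85180716  0.96420022
  0.4121847 ]
180 car 0.086 [ 0.22864866  0.70253846 -1.08586121  1.94330869  0.76018728  0.97843442
  0.47750544]
180 car 0.16
[... 173 characters left out ...]
9
  0.40530865]
180 grn 0.086 [ 0.55258285  1.04480265 -1.27081436  1.60130705  1.03187285  1.29661828
  0.43172998]
180 grn 0.16 [ 0.48354558  0.80358266 -1.0873488   1.55669874  0.7394553   1.2400052
  0.59525278]
180 red 0.056 [ 0.90825055  1.03437592 -1.26590382  1.74878103  1.06201642  1.21916203
  0.65914987]
180 red 0.086 [ 0.91199967  0.97620862 -1.27039269  1.73617653  0.99634522  1.23025575
  0.69294042]
180 red 0.16 [ 0.92025074  0.83921121 -1.27445318  1.6887606   0.84006556  1.27195447
  0.78372251]
jar0 top [ 0.48800439 -0.00918679  0.064     ] base [ 0.49382991 -0.00986018  0.        ]
probe cap [ 0.47477339 -0.20103964  0.132     ] purple [ 0.49202984 -0.32233395  0.1       ]
```

```bash
python3 - <<'E'
from h import *
R=Rz(CY)@DOWN
robot.move_ptp(CAR+[0,0,.16],R)
robot.move_linear(CAR+[0,0,.056],velocity=.12)
robot.gripper_to(.03)
s=robot.get_state();print(s["time"],s["opening"],s["force"],s["ee_pos"])
robot.move_linear(CAR+[0,0,.16],velocity=.12)
s=robot.get_state();print(s["time"],s["opening"],s["force"],s["ee_pos"],s["qpos"])
for n in("scene","side"):
    im=robot.grab_frame(n)[:,:,::-1];cv2.imwrite(f"pics/{n}1.png",im)
a=cv2.imread("pics/scene1.png")[90:220,260:400];b=cv2.imread("pics/side1.png")[60:190,110:250]
cv2.imwrite("pics/l1.png",cv2.resize(np.hstack([a,b]),None,fx=2.8,fy=2.8,interpolation=cv2.INTER_CUBIC))
E
```

```text
7.45 0.04570695447221327 [ 0.04694151 -0.60808206  0.59330871] [0.45340661 0.26935067 0.05600788]
8.4667 0.04600149329145133 [ 0.07130452 -0.41965133 -2.34823103] [0.45313015 0.26911863 0.15935334] [ 0.23340075  0.53694649 -1.06266133  1.89416896  0.54525724  1.03753608
 -2.50010223]
```

View pics/l1.png

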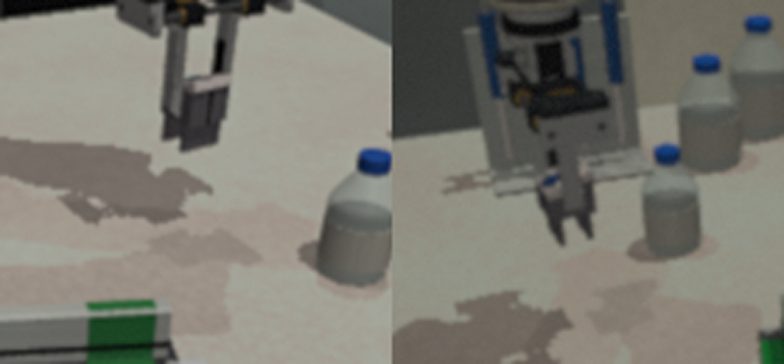

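```bash
python3 - <<'E'
from h import *
R=Rz(RY)@DOWN
robot.move_ptp(GRN+[0,0,.16],R)
robot.move_linear(GRN+[0,0,.122],velocity=.1)
s=robot.get_state();print(s["time"],s["opening"],s["force"],s["ee_pos"])
for n in("scene","side"):
    im=robot.grab_frame(n)[:,:,::-1];cv2.imwrite(f"pics/{n}2.png",im)
a=cv2.imread("pics/scene2.png")[130:240,250:360];b=cv2.imread("pics/side2.png")[90:200,200:310]
cv2.imwrite("pics/l2.png",cv2.resize(np.hstack([a,b]),None,fx=3.6,fy=3.6,interpolation=cv2.INTER_CUBIC))
E
```

```text
10.1083 0.04598177919259656 [-0.2168144   0.55659636 -2.3769318 ] [0.65013259 0.10359618 0.12164843]
```

View pics/l2.png

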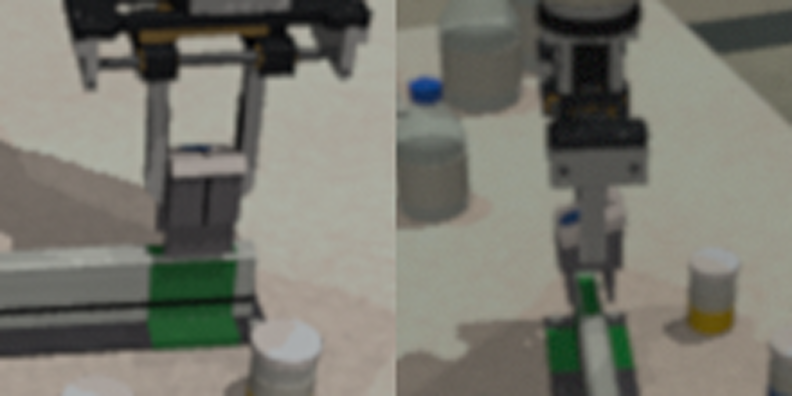

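```bash
python3 - <<'E'
from h import *
ex=Rz(RY)[:,0];ey=Rz(RY)[:,1]
f=lambda P:((proj("scene",P)-[250,130])*3.6).round(1)
print("green top centre/ends",f(GRN+[0,0,.06]),f(GRN+ey*.03+[0,0,.06]),f(GRN-ey*.03+[0,0,.06]),"+x face mid", f(GRN+ex*.01+[0,0,.05]))
for z in (.066,.145): print("line back",f(GRN+ex*.025+[0,0,z]))
print([f(GRN+ex*.025+ey*k+[0,0,.14]) for k in(-.023,.023)])
E
```

```text
green top centre/ends [191.3 246. ] [235.  243.9] [147.5 248.2] +x face mid [193.1 266.5]
line back [198.8 259.8]
line back [207.3 156.6]
[array([170.4, 165.2]), array([243. , 161.8])]
```

The projection agrees with the picture to about 2 mm, so I'll lower it.

```bash
python3 - <<'E'
from h import *
p=robot.get_state()["ee_pos"]
hit=robot.move_linear(GRN+[0,0,.104],velocity=.05,threshold=10)
s=robot.get_state();print(hit,s["time"],s["opening"],s["force"],s["ee_pos"],s["moment"])
if not hit:
    hit=robot.move_linear(GRN+[0,0,.083],velocity=.03,threshold=6)
    s=robot.get_state();print(hit,s["time"],s["opening"],s["force"],s["ee_pos"],s["moment"])
for n in("scene","side"):
    im=robot.grab_frame(n)[:,:,::-1];cv2.imwrite(f"pics/{n}3.png",im)
a=cv2.imread("pics/scene3.png")[130:240,250:360];b=cv2.imread("pics/side3.png")[90:200,200:310]
cv2.imwrite("pics/l3.png",cv2.resize(np.hstack([a,b]),None,fx=3.6,fy=3.6,interpolation=cv2.INTER_CUBIC))
E
```

```text
False 10.7167 0.04595840177227799 [ 0.28799638 -0.36547352 -2.29733423] [0.65020049 0.1034633  0.10379331] [ 0.07350928  0.03989007 -0.02470028]
True 11.3083 0.04559165572106236 [ 0.4093829  -0.37238271  7.30860595] [0.65026888 0.1032224  0.08567585] [-0.11444273  0.13105673  0.04498248]
```

View pics/l3.png

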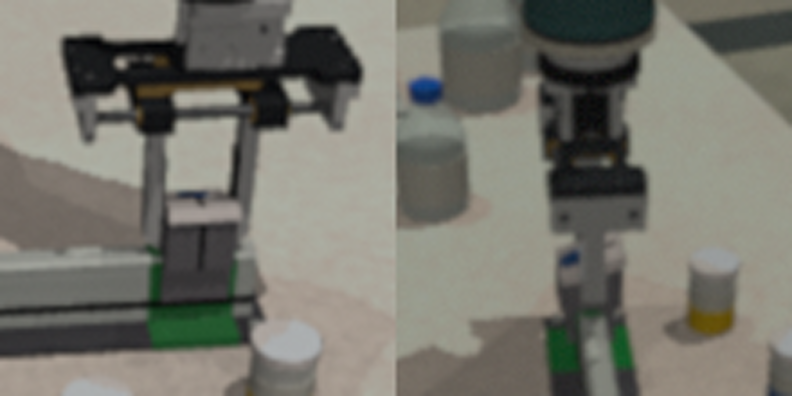

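It is seated at z = 0.0857 (expected 0.086). Now the slide.

```bash
python3 - <<'E'
from h import *
robot.move_linear(RED+[0,0,.0857],velocity=.09)
s=robot.get_state();print(s["time"],s["opening"],s["force"],s["ee_pos"],s["moment"])
for n in("scene","side"):
    im=robot.grab_frame(n)[:,:,::-1];cv2.imwrite(f"pics/{n}4.png",im)
a=cv2.imread("pics/scene4.png")[140:250,170:280];b=cv2.imread("pics/side4.png")[140:250,200:310]
cv2.imwrite("pics/l4.png",cv2.resize(np.hstack([a,b]),None,fx=3.6,fy=3.6,interpolation=cv2.INTER_CUBIC))
ex=Rz(RY)[:,0]
f=lambda P:((proj("scene",P)-[170,140])*3.6).round(1)
print(f(RED+ex*.025+[0,0,.1]),f(RED+ex*.035+[0,0,.008]),f(RED+ex*.025+[0,0,.03]))
E
```

```text
13.7333 0.04597261805954531 [1.47528702 3.30414811 5.18433592] [ 0.60252095 -0.08653326  0.08569372] [ 0.81008474 -0.30436662  0.02350409]
[187.2 195.9] [196.  317.3] [194.  282.4]
```

View pics/l4.png

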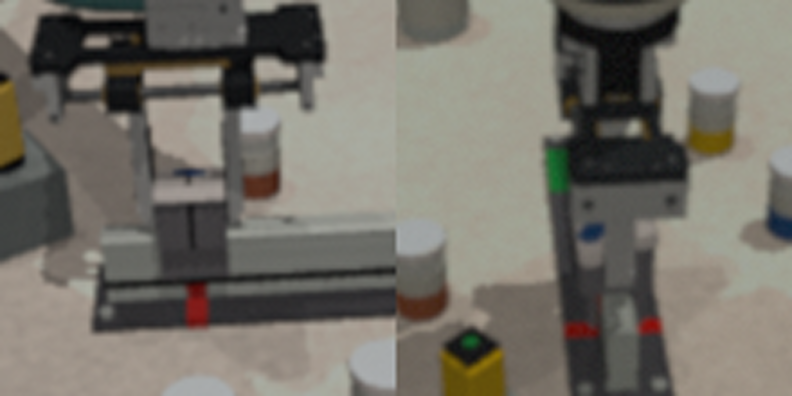

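```bash
python3 - <<'E'
from h import *
robot.gripper_to(.094)
p=robot.get_state()["ee_pos"]
robot.move_linear([p[0],p[1],.17],velocity=.15)
robot.move_ptp([0.53,-0.14,.27],Rz(0)@DOWN)
np.savez("w3",**robot.camera_info("wrist"))
im=robot.grab_frame("wrist")[:,:,::-1]; cv2.imwrite("pics/w3.png",im); crop(im,100,20,500,320,2,"w3c.png");s=robot.get_state();print(s["time"],s["qpos"])
E
```

```text
16.075 [ 1.04678167  0.4284032  -1.08891204  1.72820492  0.39985645  1.23259244
 -1.71387448]
```

View pics/w3c.png

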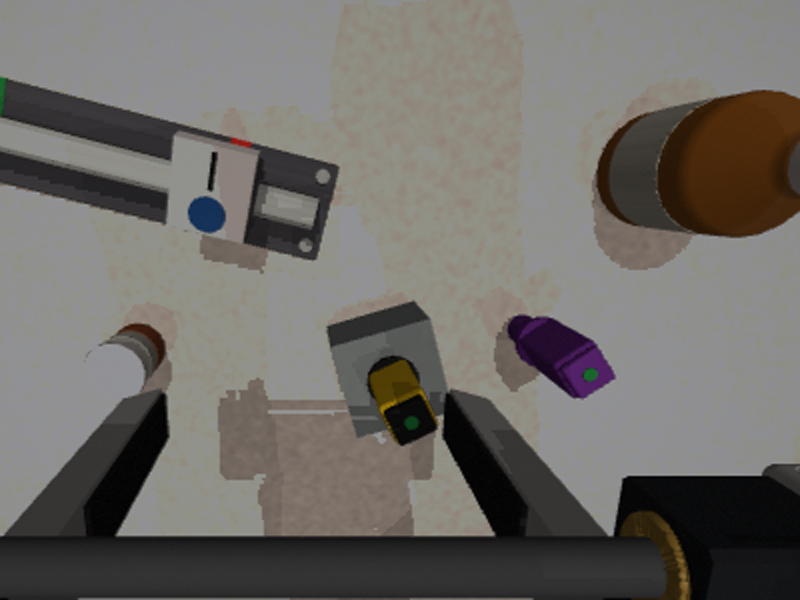

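```bash
python3 - <<'E'
from h import *
im=cv2.imread("pics/w3.png")
z=np.load("w3.npz");c={k:z[k] for k in z};C=(c,cv2.Rodrigues(c["rvec"])[0],c["tvec"])
hsv=cv2.cvtColor(im,cv2.COLOR_BGR2HSV)
m=cv2.inRange(hsv,(100,120,40),(125,255,255));_,l,st,ce=cv2.connectedComponentsWithStats(m)
i=1+np.argmax(st[1:,4]);print("blue",st[i],ce[i]);P0=onz("wrist",ce[i],.095,C);print(P0)
# black line on the top
g=cv2.cvtColor(im,cv2.COLOR_BGR2GRAY)[95:115,198:214];ys,xs=np.where(g<45)
print(xs+198,ys+95)
crop(im,175,75,285,165,7,"w3d.png");crop(im,260,165,330,245,7,"w3e.png")
m=cv2.inRange(hsv,(45,80,20),(85,255,255));_,l,st,ce=cv2.connectedComponentsWithStats(m)
print([(s,k) for s,k in zip(st[1:],ce[1:]) if s[4]>8])
E
```

```text
blue [194 118  18  18 243] [202.72839506 126.85596708]
[ 0.58980456 -0.08240074  0.095     ]
[206 207 206 207 206 207 206 207 206 207 206 207 205 206 207 205 206 205
 206 205 206 205 206 205 206 205 205 204 205 206 204 205 204 205 204 205
 204 205] [ 96  96  97  97  98  98  99  99 100 100 101 101 102 102 102 103 103 104
 104 105 105 106 106 107 107 108 109 110 110 110 111 111 112 112 113 113
 114 114]
[(array([ 56,  48,  47,  30, 891], dtype=int32), array([79.35353535, 62.6352413 ])), (array([ 28,  63,  51,  25, 632], dtype=int32), array([52.71518987, 74.84335443])), (array([ 55,  84,  45,  27, 694], dtype=int32), array([76.62536023, 97.27665706])), (array([391, 204,   8,   7,  38], dtype=int32), array([394.78947368, 206.97368421])), (array([302, 228,   8,   7,  45], dtype=int32), array([305.42222222, 230.95555556]))]
```

View pics/w3d.png

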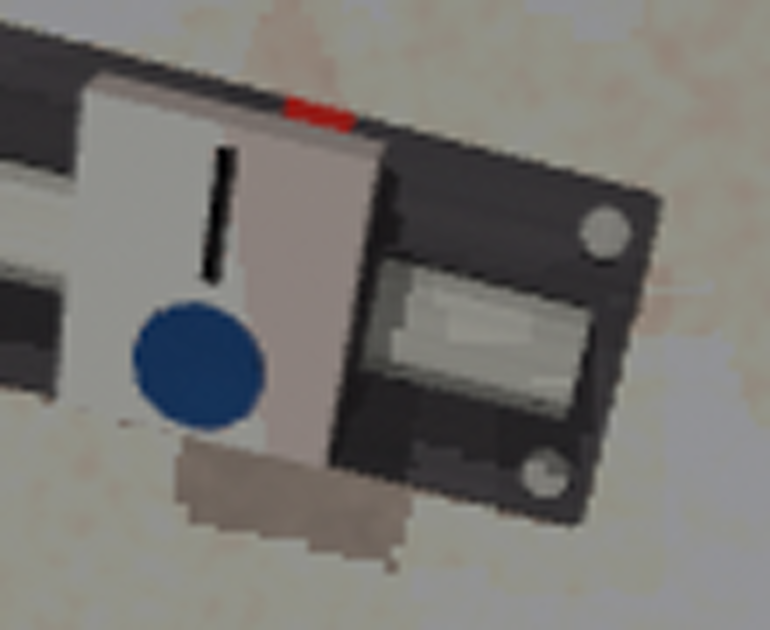

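View pics/w3e.png

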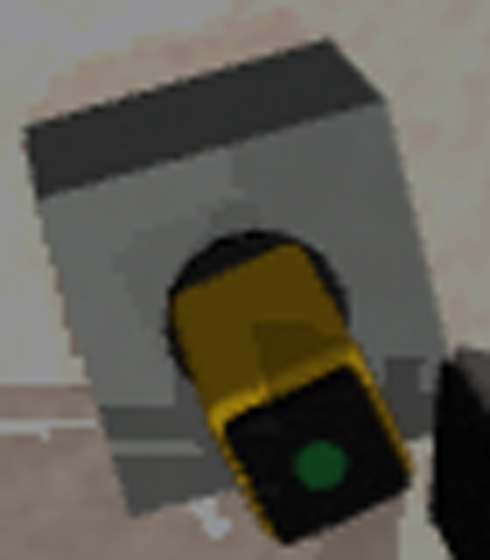

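```bash
python3 - <<'E'
from h import *
z=np.load("w3.npz");c={k:z[k] for k in z};C=(c,cv2.Rodrigues(c["rvec"])[0],c["tvec"])
P0=np.array([ 0.58980456,-0.08240074,.095])
for uv in ((206.5,96.5),(204.5,114)):
    h=.095
    for i in range(20):
        P=onz("wrist",uv,h,C); h=.095+.364*np.linalg.norm((P-P0)[:2])
    d=P-P0;print(P,np.degrees(np.arctan2(d[1],d[0])))
o=lambda x,y,z:onz("wrist",(175+x/7,75+y/7),z,C)
a,b=o(90,85,.109),o(383,150,.109);print("ridge",a,b,np.linalg.norm(a-b),np.degrees(np.arctan2(*(a-b)[[1,0]]))-90)
a,b=o(383,150,.109),o(330,467,.091);print("side",np.linalg.norm(a-b),np.degrees(np.arctan2(*(a-b)[[1,0]])))
a,b=o(285,107,.008),o(355,125,.008);r=(a+b)/2
ey=Rz(RY)[:,1];print("red foot along rail", (r-RED)@ey, "disc", (P0-RED)@ey,"across",(P0-RED)@Rz(RY)[:,0], np.linalg.norm(a-b))
o2=lambda x,y,z:onz("wrist",(260+x/7,165+y/7),z,C)
K=[o2(*p,.132) for p in((225,430),(355,367),(410,485),(285,543))]
print("cap",np.mean(K,0),[np.linalg.norm(K[i]-K[i-1]).round(4) for i in range(4)],[np.degrees(np.arctan2(*(K[i]-K[i-1])[[1,0]])).round(1) for i in range(4)],onz("wrist",(305.42,230.96),.132,C))
S=[o2(*p,.06) for p in((40,200),(385,100),(132,515))];print("stand",(S[1]+S[2])/2,np.linalg.norm(S[1]-S[0]),np.linalg.norm(S[2]-S[0]),np.degrees(np.arctan2(*(S[0]-S[2])[[1,0]])))
E
```

```text
[ 0.62262647 -0.09015106  0.10727573] -13.286022549778849
[ 0.60422368 -0.08600455  0.10041001] -14.032603394492487
ridge [ 0.63211987 -0.07089321  0.109     ] [ 0.62255771 -0.11546545  0.109     ] 0.045586393013901494 -12.10822513884267
side 0.05461745657842396 -12.933538979270324
red foot along rail -0.0006188851224352985 disc 0.0009566678810194718 across -0.013337644766098163 0.014442143801702818
cap [ 0.47653256 -0.19993885  0.132     ] [np.float64(0.0226), np.float64(0.0231), np.float64(0.0228), np.float64(0.0224)] [np.float64(27.8), np.float64(-62.2), np.float64(-154.0), np.float64(117.3)] [ 0.47568057 -0.19985354  0.132     ]
stand [ 0.47563887 -0.20043524  0.06      ] 0.06884131943870374 0.06942693975793991 16.192460849559673
```

Checks hold: the line sits about 1.5 mm from the red centre (allowed about 5), carrier yaw is about -13.4° and its edges measure close to the given sizes. The cap's centre (0.476,-0.200) matches the stand's centre.

```bash
cat >> h.py <<'E'
PRB=np.array([0.4758,-0.2001,0]); PY=27.3; G=.068
CYAW=-13.6
exc=Rz(CYAW)[:,0]; eyc=Rz(CYAW)[:,1]
nrm=np.cos(np.radians(20))*np.array([0,0,1])-np.sin(np.radians(20))*exc
P0=np.array([.5899,-.0825,.095])
def RT(spin=0):
    z=-nrm; x=np.cross(-eyc,z); B=np.column_stack([x,-eyc,z]); return B@Rz(spin)
E
python3 - <<'E'
from h import *
print(RT(),np.linalg.det(RT()))
for f in (0,-90,90,180):
    print(f,robot.ik(PRB+[0,0,.025+G],Rz(PY+f)@DOWN),robot.ik(PRB+[0,0,.025+G+.09],Rz(PY+f)@DOWN))
for sp in (0,20,-20,40,-40,90,-90): print(sp,robot.ik(P0+nrm*.11,RT(sp)),robot.ik(P0+nrm*.075,RT(sp)))
E
```

```text
[[ 0.91334458 -0.23514211  0.33243024]
 [-0.22096131 -0.971961   -0.08042334]
 [ 0.34202014  0.         -0.93969262]] 1.0000000000000002
0 [ 1.12974223  0.62294321 -1.0140554   1.96773543  0.66641305  0.92941039
 -1.32127269] [ 1.23449034  0.50964258 -1.1408212   1.89833129  0.52757409  1.07767091
 -1.21603341]
-90 [ 0.92138053  0.49837555 -0.71880005  1.97339759  0.44080788  0.82965491
 -2.70733141] [ 1.00941178  0.37314715 -0.81112681  1.90383992  0.31987683  0.99835475
 -2.60874155]
90 [ 1.25982488  0.78698368 -1.2471974   1.96471554  0.87087479  1.07137341
  0.09193034] [ 1.19841014  0.47749312 -1.08129138  1.89913033  0.48425708  1.05763575
  0.39166863]
180 [ 1.17357832  0.66549922 -1.08507214  1.96666883  0.72637812  0.96515445
  1.77288217] [ 1.19841014  0.47749312 -1.08129138  1.89913033  0.48425708  1.05763575
  1.96246496]
0 [ 0.91300023  0.28734771 -0.991747    2.050481    0.55360935  0.65451524
 -2.22412584] [ 0.80868102  0.34812574 -0.88781778  2.05617164  0.64570694  0.60391815
 -2.30260841]
20 [ 0.85936464  0.26697083 -0.92447491  2.0516483   0.51049875  0.6403183
 -2
[... 283 characters left out ...]
4770819  0.23480612 -0.79021394  2.05428087  0.43429569  0.61856392
 -2.82432375] [ 0.21356055  0.23733736 -0.19064033  2.07337139  0.23607983  0.50340221
 -2.6585124 ]
-40 [ 1.01912228  0.34347804 -1.13409243  2.04837654  0.65818706  0.69547471
 -1.61042251] [ 0.92003116  0.40420457 -1.03567259  2.0536222   0.7579625   0.65315099
 -1.69276925]
90 [ 0.9765108   0.31771339 -1.07502712  2.04918749  0.61241     0.67633418
  2.44059762] [-0.85762185  0.41429333  1.09495012  2.10312026 -0.64821319  0.5673263
 -2.73755342]
-90 [ 0.9765108   0.31771339 -1.07502712  2.04918749  0.61241     0.67633418
 -0.70099504] [ 1.0470012   0.51505377 -1.23086134  2.05108194  0.92628494  0.75424956
 -0.94549022]
```

```bash
python3 - <<'E'
from h import *
R=Rz(PY)@DOWN
robot.move_ptp(PRB+[0,0,.19],R)
robot.move_linear(PRB+[0,0,.025+G],velocity=.12,threshold=12)
s=robot.get_state();print(s["time"],s["force"],s["ee_pos"])
robot.gripper_to(.015)
s=robot.get_state();print(s["time"],s["opening"],s["force"])
robot.move_linear(PRB+[0,0,.025+G+.10],velocity=.12)
s=robot.get_state();print(s["time"],s["opening"],s["force"],s["ee_pos"],s["qpos"])
for n in("scene","side"):
    im=robot.grab_frame(n)[:,:,::-1];cv2.imwrite(f"pics/{n}5.png",im)
a=cv2.imread("pics/scene5.png")[90:230,110:240];b=cv2.imread("pics/side5.png")[160:300,160:290]
cv2.imwrite("pics/l5.png",cv2.resize(np.hstack([a,b]),None,fx=3,fy=3,interpolation=cv2.INTER_CUBIC))
E
```

```text
17.6 [ 0.47742401 -0.32168267  0.49829282] [ 0.47623594 -0.20010417  0.09360778]
18.625 0.027957303697284854 [ 0.01016483 -0.55650209 -0.55054057]
19.6083 0.028038966583623936 [ 0.30326824  0.60605641 -2.09595294] [ 0.47541547 -0.20010157  0.19237052] [ 1.2442053   0.49737751 -1.15074987  1.88933946  0.51233233  1.0935606
 -1.20404255]
```

View pics/l5.png

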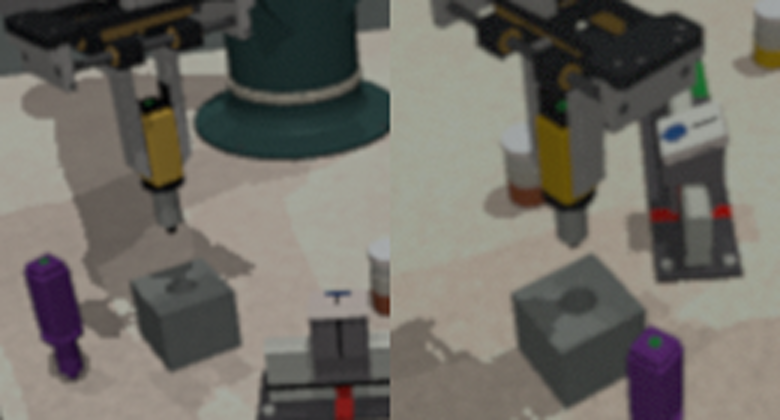

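```bash
python3 - <<'E'
from h import *
print(tri([ray("scene",(167,167)),ray("side",(220.7,241.7))]), proj("scene",(.4754,-.2001,.1124)),proj("side",(.4754,-.2001,.1124)))
R=RT(-20)
robot.move_ptp(P0+nrm*.125,R)
s=robot.get_state();print(s["time"],s["opening"],s["ee_pos"],s["qpos"])
robot.move_linear(P0+nrm*.090,velocity=.08)
robot.pause(.2)
F=[]
for i in range(10): F.append(robot.get_state()["force"]);robot.pause(.02)
s=robot.get_state();print(s["time"],s["opening"],s["ee_pos"]-(P0+nrm*.09),np.mean(F,0),np.std(F,0),np.mean(F,0)@nrm)
for n in("scene","side"):
    im=robot.grab_frame(n)[:,:,::-1];cv2.imwrite(f"pics/{n}6.png",im)
a=cv2.imread("pics/scene6.png")[110:240,160:290];b=cv2.imread("pics/side6.png")[120:250,190:320]
cv2.imwrite("pics/l6.png",cv2.resize(np.hstack([a,b]),None,fx=3,fy=3,interpolation=cv2.INTER_CUBIC))
print("tip exp", (proj("scene",P0+nrm*.01)-[160,110])*3,(proj("side",P0+nrm*.01)-[190,120])*3+[390,0])
E
```

```text
[ 0.47588537 -0.20033551  0.11270275] [167.02061203 167.10094661] [220.36796921 241.65610127]
20.4083 0.02793256237581456 [ 0.54808832 -0.07266102  0.21224035] [ 0.99566135  0.27574157 -1.08126717  2.04559015  0.54076975  0.68683063
 -1.86148588]
21.3583 0.027576474999293978 [ 1.27942189e-05 -1.47701495e-04  2.38583868e-04] [-0.00681852  0.01211688 -1.62461538] [0.45715427 0.44779518 0.45739263] -1.5233979209858082
tip exp [187.22646676 219.80845768] [578.71125499 241.49973793]
```

View pics/l6.png

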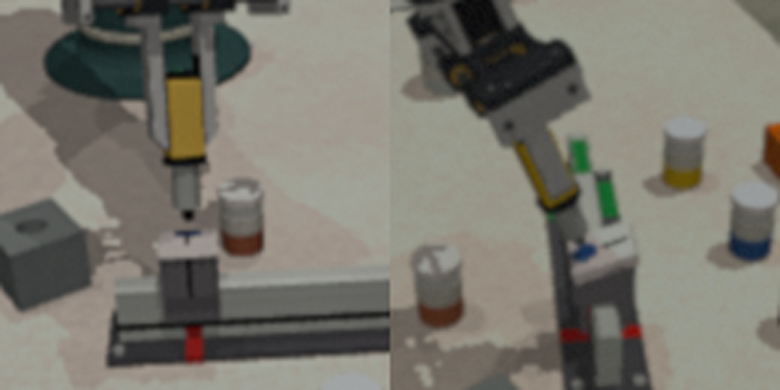

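The tip (scene crop (188,217), side crop (577,240)) sits over the disc as predicted. I'll press in small steps.

```bash
python3 - <<'E'
from h import *
for o in (.083,.0805,.0785,.0765,.075):
    robot.move_linear(P0+nrm*o,velocity=.02); robot.pause(.25)
    F=[]
    for i in range(15): F.append(robot.get_state()["force"]);robot.pause(.02)
    s=robot.get_state();f=np.mean(F,0);print(o,round(s["time"],2),((s["ee_pos"]-P0)@nrm).round(4),"Fn",(f@nrm+1.54).round(2),"Fx,y",(f@exc).round(2),(f@eyc).round(2),s["opening"].round(4))
E
```

```text
Traceback (most recent call last):
AttributeError: 'float' object has no attribute 'round'
```

```bash
cat > press.py <<'E'
from h import *
import sys
for o in map(float,sys.argv[1:]):
    robot.move_linear(P0+nrm*o,velocity=.02); robot.pause(.25)
    F=[]
    for i in range(15): F.append(robot.get_state()["force"]);robot.pause(.02)
    s=robot.get_state();f=np.mean(F,0);print(o,s["time"],"n",(s["ee_pos"]-P0)@nrm,"Fn",f@nrm+1.54,"Fx,y",f@exc,f@eyc,s["opening"])
E
python3 press.py .0805 .0785 .0765 .075
```

```text
0.0805 23.2333 n 0.08051184247667971 Fn -0.05864454843386535 Fx,y -0.02032037583422755 -0.1571026427558154 0.028170538297099146
0.0785 23.9833 n 0.07852463799296161 Fn 2.097932205899568 Fx,y -0.582638520626153 -0.05003861038653509 0.02784927307704313
0.0765 24.7333 n 0.07650833556214687 Fn 2.914845118708438 Fx,y -1.0856739504599993 -0.1215291177815272 0.027581524373953788
0.075 25.4833 n 0.07501642453853284 Fn 3.3334386238758373 Fx,y -0.9864525744346652 -0.20177614278246822 0.028245761821952407
```

```bash
python3 press.py .0754; python3 - <<'E'
from h import *
for n in("scene","side","wrist"):
    im=robot.grab_frame(n)[:,:,::-1];cv2.imwrite(f"pics/{n}7.png",im)
a=cv2.imread("pics/scene7.png")[140:240,180:280];b=cv2.imread("pics/side7.png")[150:250,210:310]
cv2.imwrite("pics/l7.png",cv2.resize(np.hstack([a,b]),None,fx=4,fy=4,interpolation=cv2.INTER_CUBIC))
cv2.imwrite("pics/w7.png",cv2.imread("pics/wrist7.png"))
s=robot.get_state();R=s["tool_rot"];print(np.degrees(np.arccos(-R[:,2]@nrm)))
f=lambda P:(proj("scene",P)-[180,140])*4
print("line exp at red centre z .1/.04", f(RED+exc*.025+[0,0,.095]),f(RED+exc*.025+[0,0,.04]),"red foot",f(RED+exc*.03+[0,0,.008]))
E
```

```text
0.0754 26.2333 n 0.07541115443723609 Fn 3.117516575047488 Fx,y -1.0672931865960562 -0.3707501125490067 0.027379326471244626
0.002146220872233454
line exp at red centre z .1/.04 [169.06580374 224.76356666] [174.97146648 300.57006299] red foot [178.27405532 347.33581856]
```

View pics/l7.png

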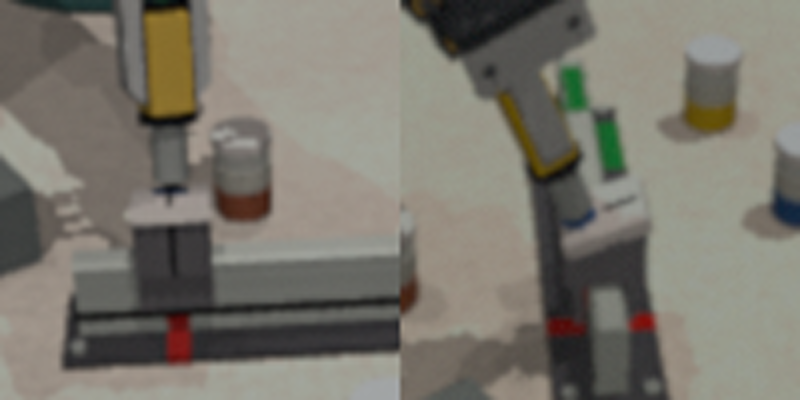

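View pics/w7.png

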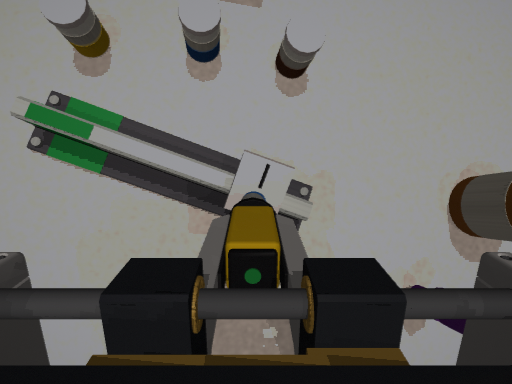

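View pics/scene7.png

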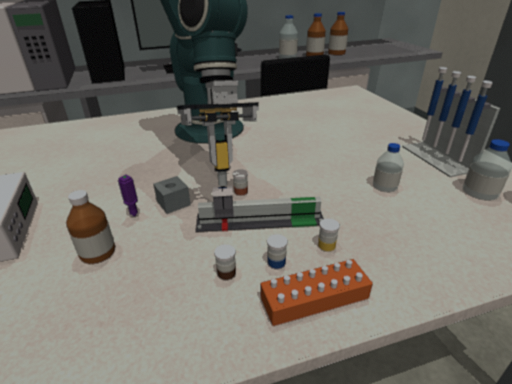

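The nose is on the disc with a normal force of 3.1 N. The carrier line (scene crop x about 173) is where a line on the red centre should appear (169–175), and the jars and bottles stand where they were. I'm handing in.

```bash
python3 -c "
from rig import robot
robot.sign_off()"
```

```text
the job is handed in; nothing more can be done
```

I hooked the carrier over the rail at the green band and slid it along the rail to the red band. I then took the yellow probe from its stand and handed in at about 26 s, still holding it pressed on the blue disc. The sign-off gave no verdict.

- **Carrier:** its low edge faces the robot and it is seated on the rail. From the wrist camera, its black line is about 1.5 mm from the middle of the red band, with about 5 mm allowed.
- **Press:** the tool is within 0.01° of the face normal as I estimated it. That estimate uses the carrier's measured turn, which varied between -12° and -14°. The side force was what a straight push would give.
- **Nose depth:** the force of about 3.1 N suggests the nose is in about 5.4 mm. The tool position suggests about 4.6 to 5.1 mm. They differ by under a millimetre, and both are close to half way.
- **Bystanders:** in the last picture the jars, bottles and purple look-alike stood where they were at the start. I judged this by eye.

No check failed.

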